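Turn the tool stand and point out the red screwdriver

ROBOT

A 7-joint arm with a two-finger parallel gripper is mounted at the origin on a cart in front of the work surface, level with it; the furniture and walls round the work are solid. World frame = base frame: x ahead of the robot, y to its left, z up, the work surface at z = 0. Lengths are in m, angles in rad, forces in N, time in s.
With the tool pointing down it reaches from about 0.4 to 0.85 m from the base axis. Payload 4.5 kg.
Tool frame: the origin (TCP) lies midway between the tips of the shut fingers; the grasp point (between the pads) lies 19 mm behind it; z points along the fingers, y is the line along which they close (so a half turn about z gives the same grasp; the last joint's range is limited). The gripper opens to 88 mm and grips with 3 to 60 N. Pads are 18 mm wide; open, the fingers measure 123 mm over their backs; the gripper's body (75 mm by 187 mm) begins 45 mm behind the grasp point.
Start: joints at [-1.308, 0.689, -0.195, 1.565, 0.157, 0.902, -0.215], TCP at [0.142, 0.609, 0.239] pointing down, gripper open.
Joint ranges: [-3.01, 3.01], [-0.46, 2.08], [-1.47, 1.51], [0.13, 2.56], [-1, 4.14], [0.04, 2.09], [-2.66, 2.66]. Speed limits (rad/s): [2.57, 2.57, 3.14, 3.14, 3.14, 3.14, 3.14].

INTERFACE

Orientations are given as a unit quaternion [x, y, z, w].
In Python, from plant import r gives the robot as it stands. The module is installed in compiled form; this text tells all that it offers.
- The arm moves only by the tool step_arm, never from a script. Its argument "series" is a list of rows, each a list of 7 numbers: the shift along the world's x, y, z in mm, then the turn, a rotation vector about the world's x, y, z in rad, then the closure, from 0 (fully open) to 1 (shut). A call has 1 to 20 rows; each row shifts and turns the commanded pose from where the row before left it; what a row does not reach is not made up. A row lasts 1/10 s, in which the tool goes at most 50 mm and 8.59 degrees, less where a joint would pass 70% of its speed; a pose out of reach is approached as far as the arm can. A call is refused whole if a number of a shift passes 50 or a number of a turn 0.15, either way. A call with a gripper value outside its range is refused whole. The fingers move at their own pace and stop on an object; "force" is the grip in N (left out, the last holds). Time passes only in rows, so rows that do not move let the fingers close. It gives the time, the measured TCP pose, the force, the opening and the grip force at its end, in the units of the state.
- r.get_state(): the state, without advancing time (a new reading comes with each control period).
- r.snapshot(name): name is "side" or "top" or "wrist"; returns (picture, depth): 420x560x3 uint8, blue, green, red; 420x560 float32, m along the optical axis (not along the pixel's ray), 0 where there is no reading.
- r.get_calibration(name): a dict with "intrinsics" (3x3 intrinsics, pixels), "dist_coeffs" ([k1, k2, p1, p2, k3] as OpenCV has them; the pictures are not rectified), "pose" (4x4, takes a point from camera to world coordinates). Camera axes: x right, y up, looking along -z (the intrinsics and any distortion apply to the point x, -y, -z); pixel columns grow to the right and rows downward; lengths in m; the calibration is good to about 2 mm. A picture is of the moment at which its call begins: read the wrist's pose just before it. get_calibration takes no time and is no camera call; for the wrist camera it gives the pose at the moment of the call.
- r.finish_job(): hands the job in; it is judged then, once.
The state is a dict: "clock": time; "q": joint angles; "qd": joint speeds; "joint_torque": joint torques, N m; "tool_pos": TCP position; "eef_rot": TCP orientation; "contact_force": force on the tool from outside, world axes, zero at the start; "moment": the same for the moment, N m; "opening": opening from 0.0 (shut) to 1.0 (fully open); "finger_force": force on a finger pad.
Only numpy, scipy, OpenCV 4.12 (cv2) and the standard library are available. Lean on these libraries where they do the work, as an engineer would, in place of code of your own. Each camera call takes 0.05 s, during which the arm holds its last target. There are 200 camera calls.

TASK

Show the apprentice which tool to take: with a fingertip, push the rotating tool stand round by its T-handle (do not grip it) until the red screwdriver is at the front, on the side towards the front edge of the bench where you stand. Then point straight down at that screwdriver with the fingertips just above the top of its handle, a few centimetres off at most, and stay there for two seconds. Do not touch or lift any of the tools in the stand and leave everything else on the bench alone.

Things in the scene. Friction and masses are not known exactly. Their poses are not given: they have to be found in the camera images.
- stand_base: (Sizes in mm.) Fixed black round foot of the tool stand, 164 diameter, 14 high, screwed down to the bench; origin at the centre of its underside, on the turning axis; axes parallel to the world's (-x: the bench's front edge). Beware: a floor lamp's head hangs 0.5 to 0.71 m up at x 0.30, y -0.14 (0.2 m across), its boom running to the left, down to 0.5 m: raise the hand to 0.4 m to pass beyond it.
- tool_stand: Rotating part: round wooden block, 156 diameter, 46 high; six tools stand upright in holes every 60 degrees on a circle of 55 radius. Origin on the axis at the block's underside, z up. The red screwdriver stands at (-55, 0) in its axes: at the front at yaw 0. Turns either way about the vertical axis, more than a full turn, against 0.08 N m of friction (2.5 N at 32 mm from the axis); stays where it is left.
- t_handle (a point): Centre of the top of the stand's T-handle, 244 above the bench, on the axis: a level dark wooden bar 110 long (along the stand's own y), 20 thick, 36 high, on a steel post of 15 diameter. Its underside, 208 above the bench, is higher than every tool in the stand. Axes as the stand's.
- cheek_a: One wooden cheek of the T-handle: the half of the bar's thickness on the stand's own -x side (110 x 8.5 x 36). Origin on the turning axis at the handle's underside; axes as the stand's. Pressing both cheeks at once with the fingers counts as gripping.
- cheek_b: The other cheek of the T-handle, on the stand's own +x side; otherwise like the first.
- red_screwdriver: Screwdriver with a red handle, 19 diameter, 174 long, standing upright (loosely, it may lean 2 degrees) in its hole in the stand; origin at its lower tip, which stands 8 above the underside of the wooden block (22 above the bench); z up along the tool.
- red_screwdriver_top (a point): Centre of the top end of the red screwdriver's handle, about 196 above the bench.
- orange_screwdriver: Screwdriver with an orange handle, 19 diameter, 158 long, in another hole of the stand; origin at its lower tip.
- white_awl: Awl with a white handle, 18 diameter, 120 long, in another hole of the stand; origin at its lower tip.
- wooden_awl: Awl with a wooden handle, 18 diameter, 124 long, in another hole of the stand; origin at its lower tip.
- graver: Graver with a pear-shaped wooden handle, 24 diameter, 117 long, in another hole of the stand; origin at its lower tip.
- needle_file: Needle file with a pale wooden handle, 18 diameter, 158 long, in another hole of the stand; origin at its lower tip.
- bench_hand_file: Half-round hand file with wooden handle, 22 x 212 x 22, lying; stands or lies on the bench, not to be moved. Origin at the centre of its underside.
- bench_filings_cup: Open steel cup, 60 diameter, 25 high; stands or lies on the bench, not to be moved. Origin at the centre of its underside.
- wire_coil: Coil of silver wire, 48 diameter, 11 high, lying; stands or lies on the bench, not to be moved. Origin at the centre of its underside.
- bench_bur_jar: Small clear jar with white-grey lid, 48 diameter, 54 high; stands or lies on the bench, not to be moved. Origin at the centre of its underside.
- bench_tweezers: Steel tweezers, 18 x 150 x 6, lying; stands or lies on the bench, not to be moved. Origin at the centre of its underside.
- bench_clear_box: Flat clear parts box, 75 x 120 x 26; stands or lies on the bench, not to be moved. Origin at the centre of its underside.
Not all that is in view belongs to the job. Leave any blue look-alike of the orange_screwdriver alone.

How it is judged:
On the way, in this order (a step that is already met when the one before it is completed fails the run):
1. the stand has been turned until the red screwdriver is at the front, and stands still (x of red_screwdriver in the frame of stand_base below -0.04 m and y of red_screwdriver in the frame of stand_base between -0.02 and 0.02 m and angular speed of tool_stand below 0.1 rad/s), for 0.3 s.
2. the fingers point at the red screwdriver from just above it for 1.5 s, without touching it (all of step 1 and horizontal distance between the grasp point and red_screwdriver_top below 0.025 m and z of the grasp point in the frame of stand_base between 0.196 and 0.281 m), for 1.5 s.
At the end, for the whole second after the job is handed in: Red screwdriver at the front of the stand (within 20 mm sideways of the line from the axis straight to the front edge), stand at rest, all six tools down in their holes and upright; it was pointed at for 1.5 s: within 25 mm sideways of its top, fingertips at most some 65 mm above it (all of step 1 and z of each of red_screwdriver, orange_screwdriver, white_awl, wooden_awl, graver, needle_file in the frame of tool_stand below 0.015 m and angle between each of red_screwdriver, orange_screwdriver, white_awl, wooden_awl, graver, needle_file's own z axis and vertical below 0.15 rad); the robot touches nothing.
It fails at once if the robot touches a tool in the stand (contact force between any of the fingers, the arm and red_screwdriver above 0.5 N or contact force between any of the fingers, the arm and orange_screwdriver above 0.5 N or contact force between any of the fingers, the arm and white_awl above 0.5 N or contact force between any of the fingers, the arm and wooden_awl above 0.5 N or contact force between any of the fingers, the arm and graver above 0.5 N or contact force between any of the fingers, the arm and needle_file above 0.5 N).
It fails at once if the handle is gripped (both cheeks pressed at once) (contact force between the fingers and cheek_a above 1 N and contact force between the fingers and cheek_b above 1 N).
It fails at once if a tool is lifted out of its hole or knocked askew (z of any of red_screwdriver, orange_screwdriver, white_awl, wooden_awl, graver, needle_file in the frame of tool_stand above 0.025 m or angle between any of red_screwdriver, orange_screwdriver, white_awl, wooden_awl, graver, needle_file's own z axis and vertical above 0.25 rad).
It fails at once if something else on the bench is moved (distance of any of bench_hand_file, bench_filings_cup, wire_coil, bench_bur_jar, bench_tweezers, bench_clear_box from where it was at the start of the episode above 0.015 m).
It also fails if it takes over 69 s, if anything falls off the work surface, if the arm or the gripper's body presses on something with over 40 N, if the wrist force passes 120 N, or if a joint passes its speed limit or range.

## Working session

There is one attempt and no reset: what is moved stays moved. The work goes in short steps, Python scripts to look and compute and a tool call to move; the robot and the scene stay as the last step left them, time stands still between calls to the robot, and variables do not carry over. Pictures are saved under pics/ and viewed, at most 10 in all, crops included, and the job is handed in when it is done.

Besides the shell and the picture viewer there is one more tool, called after "Request:" as name(argument=value, ...), one argument or row to a line, values as JSON. step_arm: Moves the arm, as the interface text tells. Its arguments: {"type":"object","properties":{"series":{"type":"array"},"force":{"type":"number"}},"required":["series"]}

```bash
mkdir -p pics; cat > h.py <<'E'
import numpy as np, cv2
from plant import r
def snap(n,f):
    c=r.get_calibration(n); p,d=r.snapshot(n); cv2.imwrite(f'pics/{f}.png',p); np.savez(f'pics/{f}.npz',d=d,K=c['intrinsics'],D=c['dist_coeffs'],T=c['pose'],p=p)
def world(f,u,v,z=None):
    a=np.load(f'pics/{f}.npz'); x,y=cv2.undistortPoints(np.array([[[u,v]]],float),a['K'],a['D'])[0,0]
    T=a['T']
    if z is None: s=float(a['d'][int(round(v)),int(round(u))])
    else:
        w=T[:3,:3]@[x,-y,-1]; s=(z-T[2,3])/w[2]
    return T[:3,:3]@(s*np.array([x,-y,-1]))+T[:3,3]
E
python3 - <<'E'
from h import *
s=r.get_state(); print(s)
snap('top','t0'); snap('side','s0')
p=[cv2.imread(f'pics/{n}.png') for n in('t0','s0')]
for n in('t0','s0'):print(np.load(f'pics/{n}.npz')['T'].round(3))
E
```

```text
{'clock': 0.0, 'q': array([-1.30817991,  0.69000304, -0.19448692,  1.5663802 ,  0.15728362,
        0.90246214, -0.21509803]), 'qd': array([ 1.51327319e-03, -2.95017923e-04,  5.80145458e-04, -7.66740721e-05,
        2.08963430e-03, -1.13377309e-03, -1.91986910e-03]), 'joint_torque': array([ 1.93484993e-04, -5.27574062e+01, -1.26706034e+00, -1.53422356e+01,
       -5.27453574e-02,  6.59755271e-03,  1.71275692e-04]), 'tool_pos': array([0.14167702, 0.6080679 , 0.2378878 ]), 'eef_rot': array([ 1.14129050e-01,  9.93465496e-01, -9.31454734e-04, -3.94227705e-05]), 'contact_force': array([-0.25483509,  0.06860886,  0.12627463]), 'moment': array([0.0852506 , 0.00721737, 0.0187903 ]), 'finger_force': 0.0, 'opening': 0.996607737479587}
[[-0.015  0.997 -0.07   0.487]
 [-1.    -0.013  0.026 -0.081]
 [ 0.025  0.07   0.997  1.169]
 [ 0.     0.     0.     1.   ]]
[[-0.82   0.376 -0.431  0.165]
 [-0.572 -0.521  0.634  0.474]
 [ 0.014  0.766  0.642  0.72 ]
 [ 0.     0.     0.     1.   ]]
```

View pics/t0.png

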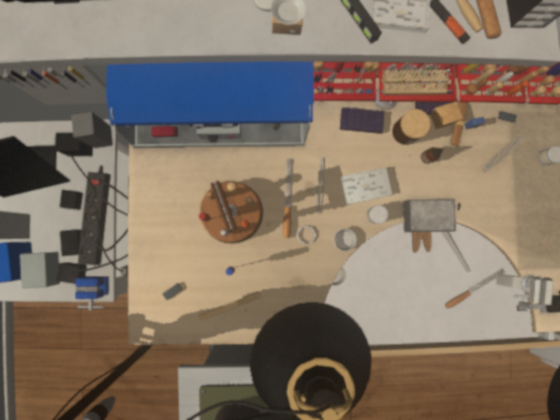

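View pics/s0.png

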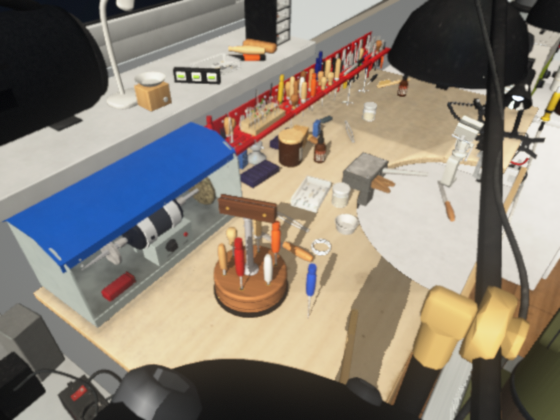

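The top view shows the stand at about (231,211), with a red handle at its left (205,216) and the T-bar running from (217,185) to (232,230). The side view shows red at (239,255) and orange at (276,235). The possible mix-ups are orange, at about (248,225) in the top view, and the blue look-alike lying on the bench at (230,270). I'll check in a crop.

```bash
python3 - <<'E'
from h import *
t=cv2.imread('pics/t0.png')[165:275,160:300]; s=cv2.imread('pics/s0.png')[185:325,195:325]
a=cv2.resize(t,(700,550),interpolation=2); 
cv2.imwrite('pics/c1.png',a)
for u,v,z in[(231,211,.06),(205,216,.196),(217,185,.244),(232,230,.244),(224,207,.244),(230,270,.02)]:
    print(u,v,world('t0',u,v,z).round(3),world('t0',u,v).round(3))
# depth points in handle height & block
d=np.load('pics/t0.npz')['d']
P=np.array([[*world('t0',u,v),u,v] for u in range(190,275) for v in range(165,255) if d[v,u]>0])
for lo,hi in((.225,.26),(.05,.075),(.18,.205),(.16,.18),(.14,.16)):
    q=P[(P[:,2]>lo)&(P[:,2]<hi)]; print(lo,len(q),q.min(0).round(3),q.max(0).round(3),q.mean(0).round(3), q[:,3:].astype(int).tolist() if len(q)<25 else '')
q=P[(P[:,2]>.225)&(P[:,2]<.26)][:,:2]; print(cv2.minAreaRect(q.astype(np.float32)))
q=P[(P[:,2]>.05)&(P[:,2]<.075)][:,:2]; print(cv2.minEnclosingCircle(q.astype(np.float32)))
E
```

```text
231 211 [0.556 0.008 0.06 ] [0.554 0.005 0.095]
205 216 [0.537 0.054 0.196] [0.537 0.055 0.195]
217 185 [0.6   0.022 0.244] [0.599 0.022 0.247]
232 230 [ 0.505 -0.009  0.244] [0.508 0.006 0.061]
224 207 [0.553 0.008 0.244] [0.553 0.008 0.243]
230 270 [0.406 0.015 0.02 ] [0.416 0.004 0.158]
0.225 501 [ 5.05e-01 -1.50e-02  2.25e-01  2.10e+02  1.81e+02] [6.09e-01 3.70e-02 2.48e-01 2.35e+02 2.30e+02] [5.56000e-01 1.00000e-02 2.43000e-01 2.22804e+02 2.05836e+02] 
0.05 2052 [ 4.81e-01 -6.50e-02  5.00e-02  2.00e+02  1.80e+02] [6.35e-01 8.70e-02 7.20e-02 2.60e+02 2.41e+02] [5.53000e-01 5.00000e-03 6.00000e-02 2.32200e+02 2.12278e+02] 
0.18 65 [ 5.15e-01 -4.30e-02  1.80e-01  1.99e+02  1.97e+02] [5.80e-01 6.80e-02 1.99e-01 2.49e+02 2.26e+02] [5.38000e-01 3.10000e-02 1.90000e-01 2.15569e+02 2.15831e+02] 
0.16 86 [ 5.15e-01 -4.90e-02  1.60e-01  2.01e+02  1.96e+02] [5.82e-01 6.70e-02 1.80e-01 2.52e+02 2.26e+02] [ 5.51000e-01 -2.20000e-02  1.74000e-01  2.40221e+02  2.10198e+02] 
0.14 69 [ 4.98e-01 -4.80e-02  1.40e-01  2.06e+02  1.84e+02] [6.14e-01 5.80e-02 1.60e-01 2.52e+02 2.34e+02] [5.61000e-01 2.20000e-02 1.46000e-01 2.21870e+02 2.06986e+02] 
((0.5564785599708557, 0.010911129415035248), (0.10777103900909424, 0.020418627187609673), 19.522714614868164)
((0.5577499270439148, 0.011631052941083908), 0.07823248207569122)
```

View pics/c1.png

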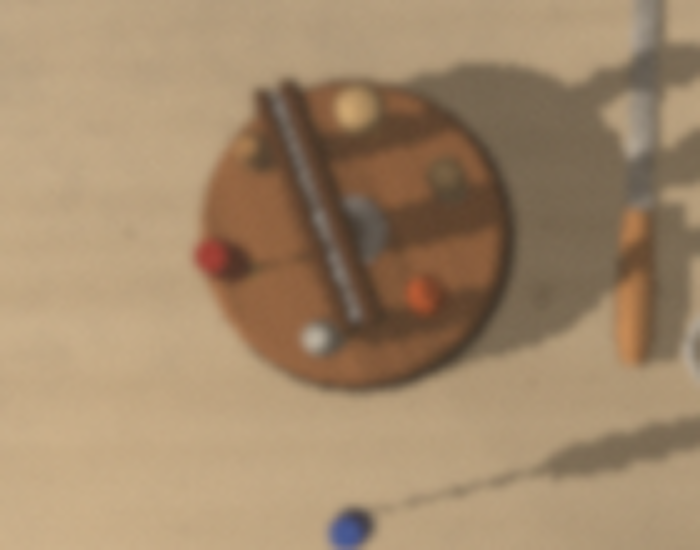

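Red is confirmed at crop (218,257), which puts its top at about (0.537, 0.056). The stand's yaw is about -70°, so it needs roughly +70° (counter-clockwise). Next I'll check the lamp and boom geometry before reaching.

```bash
python3 - <<'E'
from h import *
for f in('t0','s0'):
    a=np.load(f'pics/{f}.npz'); v,u=np.mgrid[0:420:2,0:560:2]; d=a['d'][v,u].ravel()
    n=cv2.undistortPoints(np.stack([u.ravel(),v.ravel()],1).astype(float)[:,None],a['K'],a['D'])[:,0]
    P=(np.c_[n[:,0],-n[:,1],-np.ones(len(n))]*d[:,None])@a['T'][:3,:3].T+a['T'][:3,3]
    P=P[(d>0)&(P[:,2]>.3)&(P[:,0]>-.1)&(P[:,0]<.75)&(abs(P[:,1])<.75)]
    print(f,len(P))
    # grid max/min z on 6cm cells
    C={}
    for p in P: C.setdefault((round(p[0]/.06)*6,round(p[1]/.06)*6),[]).append(p[2])
    for k in sorted(C): print(k,len(C[k]),round(min(C[k]),2),round(max(C[k]),2),end=' | ')
    print()
E
```

```text
t0 3291
(12, 24) 19 0.3 0.33 | (12, 30) 3 0.32 0.33 | (18, -54) 60 0.46 0.49 | (18, 24) 30 0.3 0.39 | (18, 30) 85 0.3 0.42 | (24, -60) 1 0.46 0.46 | (24, -54) 65 0.46 0.48 | (24, -24) 1 0.55 0.55 | (24, -18) 29 0.54 0.64 | (24, -12) 72 0.57 0.64 | (24, -6) 82 0.51 0.62 | (30, -24) 73 0.51 0.57 | (30, -18) 422 0.56 0.71 | (30, -12) 708 0.57 0.73 | (30, -6) 321 0.51 0.72 | (30, 0) 34 0.64 0.67 | (36, -24) 34 0.51 0.55 | (36, -18) 476 0.51 0.64 | (36, -12) 622 0.51 0.64 | (36, -6) 146 0.51 0.57 | (42, -18) 2 0.51 0.51 | (42, -12) 6 0.51 0.51 | 
s0 7597
(6, 6) 23 0.3 0.32 | (12, 24) 143 0.52 0.53 | (12, 30) 1048 0.45 0.53 | (12, 36) 39 0.5 0.5 | (18, -12) 2 0.51 0.51 | (18, 6) 23 0.57 0.57 | (18, 12) 256 0.55 0.57 | (18, 18) 381 0.53 0.55 | (18, 24) 548 0.51 0.54 | (18, 30) 1540 0.38 0.53 | (18, 42) 577 0.65 0.67 | (18, 48) 110 0.67 0.67 | (24, -60) 88 0.46 0.51 | (24, -54) 97 0.46 0.5 | (24, -18) 14 0.53 0.58 | (24, -12) 395 0.51 0.59 | (24, -6) 339 0.51 0.61 | (24, 0) 154 0.58 0.62 | (24, 6) 245 0.56 0.62 | (24, 12) 17 0.56 0.57 | (30, -66) 1 0.48 0.48 | (30, -60) 39 0.45 0.5 | (30, -12) 193 0.57 0.59 | (30, -6) 890 0.51 0.58 | (36, -12) 158 0.51 0.58 | (36, -6) 277 0.51 0.57 |
```

Request:
step_arm(
  series=[
    [0,0,40,0,0,0,1],
    [0,0,40,0,0,0,1],
    [0,0,40,0,0,0,1],
    [0,0,40,0,0,0,1],
  ],
)

```text
clock: 0.5
tool_pos: [0.1417, 0.6082, 0.3999]
eef_rot: [0.114, 0.993, -0.001, -0.0]
contact_force: [0.6, 0.4, -0.6]
opening: 0.663
finger_force: 0.0
```

```bash
python3 - <<'E'
from h import *
print(r.get_state()['q'].round(3))
snap('side','s1'); snap('top','t1')
cv2.imwrite('pics/c2.png',np.hstack([cv2.resize(cv2.imread(f'pics/{n}1.png'),(400,300)) for n in 'st']))
for f in('s0','s1'):
    for u,v in((460,320),(487,200),(350,390),(250,400),(150,390),(500,330),(540,220),(370,395)): print(f,u,v,world(f,u,v).round(2))
E
```

```text
[-1.305  0.553 -0.207  1.315  0.112  1.286 -0.171]
s0 460 320 [0.16 0.29 0.51]
s0 487 200 [0.18 0.2  0.54]
s0 350 390 [0.17 0.44 0.66]
s0 250 400 [0.17 0.47 0.72]
s0 150 390 [0.17 0.47 0.72]
s0 500 330 [0.14 0.29 0.53]
s0 540 220 [ 0.03 -1.33 -0.48]
s0 370 395 [0.17 0.44 0.66]
s1 460 320 [0.16 0.29 0.51]
s1 487 200 [0.18 0.2  0.54]
s1 350 390 [ 0.27  0.09 -0.  ]
s1 250 400 [ 0.4   0.21 -0.  ]
s1 150 390 [ 0.57  0.29 -0.03]
s1 500 330 [0.14 0.3  0.53]
s1 540 220 [ 0.02 -1.34 -0.49]
s1 370 395 [ 0.24  0.08 -0.  ]
```

View pics/c2.png

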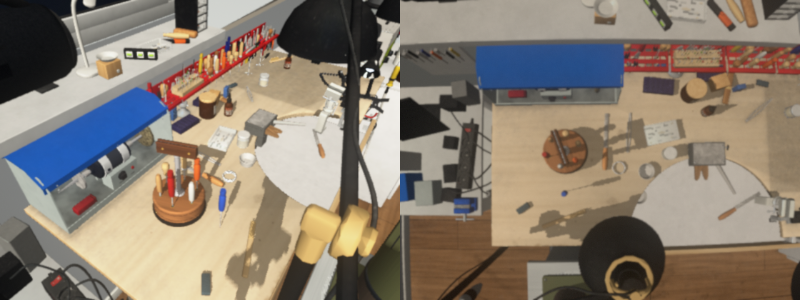

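The lamp is fixed. Its boom runs from the head at about (0.30, 0, 0.66) to a joint at (0.15, 0.29, 0.52). I'll swing the hand round outside it at z = 0.4.

Request:
step_arm(
  series=[
    [32,-16,2,0,0,0,1],
    [32,-16,2,0,0,0,1],
    [32,-16,2,0,0,0,1],
    [32,-16,2,0,0,0,1],
    [32,-16,2,0,0,0,1],
    [32,-16,0,0,0,0,1],
    [32,-16,0,0,0,0,1],
    [32,-16,0,0,0,0,1],
    [20,-30,0,0,0,0,1],
    [20,-30,0,0,0,0,1],
    [20,-30,0,0,0,0,1],
    [20,-30,0,0,0,0,1],
  ],
)

```text
clock: 1.8
tool_pos: [0.4781, 0.3591, 0.4076]
eef_rot: [0.114, 0.993, -0.001, -0.001]
contact_force: [0.5, -0.3, 0.1]
opening: 0.005
finger_force: 0.0
```

Request:
step_arm(
  series=[
    [12,-32,0,0,0,0,1],
    [12,-32,0,0,0,0,1],
    [8,-34,0,0,0,0,1],
    [0,-34,0,0,0,0,1],
    [0,-34,0,0,0,0,1],
    [0,-34,0,0,0,0,1],
    [0,-34,0,0,0,0,1],
  ],
)

```text
clock: 2.5
tool_pos: [0.5091, 0.1251, 0.4078]
eef_rot: [0.114, 0.993, -0.0, -0.001]
contact_force: [-0.4, -0.3, -0.0]
opening: 0.005
finger_force: 0.0
```

Request:
step_arm(
  series=[
    [0,-20,0,0,0,0,1],
    [0,-20,0,0,0,0,1],
    [0,-15,0,0,0,0,1],
    [0,0,0,0,0,0,1],
  ],
)

```text
clock: 2.9
tool_pos: [0.5094, 0.069, 0.4079]
eef_rot: [0.116, 0.993, -0.001, -0.001]
contact_force: [0.0, 0.1, 0.0]
opening: 0.004
finger_force: 0.0
```

```bash
python3 - <<'E'
from h import *
print(r.get_state()['q'].round(3),r.get_state()['contact_force'].round(1))
snap('side','s2'); snap('top','t2')
cv2.imwrite('pics/c3.png',np.hstack([cv2.resize(cv2.imread(f'pics/{n}2.png'),(400,300)) for n in 'st']))
E
```

```text
[-0.129  0.361 -0.143  1.627  0.056  1.159  1.052] [0.  0.1 0. ]
```

View pics/c3.png

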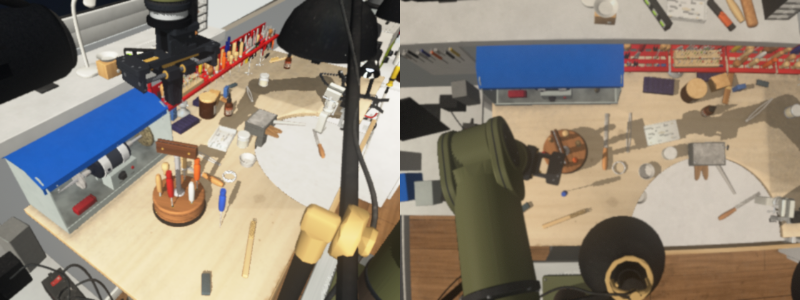

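The side view shows the hand above the stand, and the top view shows the arm passing to the left of the lamp head with nothing touching. Now descending.

Request:
step_arm(
  series=[
    [-2,-2,-30,0,0,0,1],
    [-2,-2,-30,0,0,0,1],
    [-2,-2,-30,0,0,0,1],
    [0,0,-30,0,0,0,1],
    [0,0,-30,0,0,0,1],
    [0,0,-20,0,0,0,1],
    [0,0,-10,0,0,0,1],
    [0,0,0,0,0,0,1],
  ],
)

```text
clock: 3.8
tool_pos: [0.503, 0.0667, 0.2277]
eef_rot: [0.113, 0.994, -0.0, -0.001]
contact_force: [0.6, 0.6, 0.8]
opening: 0.005
finger_force: 0.0
```

```bash
python3 - <<'E'
from h import *
print(r.get_state()['q'].round(3),r.get_state()['tool_pos'].round(4))
snap('top','t3'); snap('wrist','w3')
cv2.imwrite('pics/c4.png',np.hstack([cv2.resize(cv2.imread('pics/t3.png')[150:270,160:320],(400,300)),cv2.resize(cv2.imread('pics/w3.png'),(400,300))]))
E
```

```text
[-0.139  0.553 -0.131  1.928  0.109  0.67   1.007] [0.503  0.0667 0.2277]
```

View pics/c4.png

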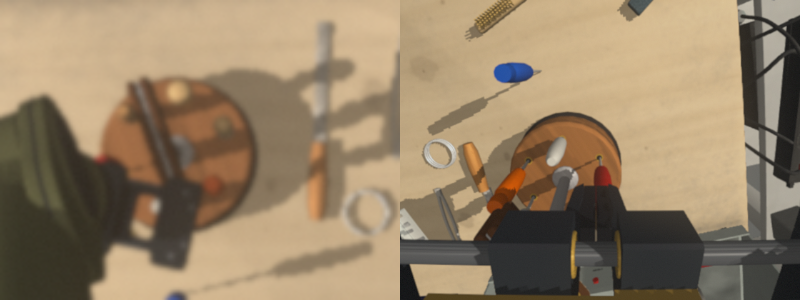

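Request:
step_arm(
  series=[
    [2,-8,0,0,0,0.115,1],
    [2,-8,0,0,0,0.115,1],
    [1,-8,0,0,0,0,1],
    [1,-8,0,0,0,0,1],
    [0,-5,0,0,0,0,1],
    [0,-5,0,0,0,0,1],
    [-1,-6,0,0,0,0,1],
    [0,-6,0,0,0,0,1],
    [0,-5,0,0,0,0,1],
    [2,-6,0,0,0,0,1],
    [2,-6,0,0,0,0,1],
    [2,-6,0,0,0,0,1],
    [0,0,0,0,0,0,1],
  ],
)

```text
clock: 5.2
tool_pos: [0.5151, -0.0134, 0.2286]
eef_rot: [0.001, 1.0, -0.001, 0.0]
contact_force: [0.5, 0.0, 0.3]
opening: 0.004
finger_force: 0.0
```

```bash
cat >> h.py <<'E'
def bar(n,f):
    snap(n,f); a=np.load(f'pics/{f}.npz'); v,u=np.mgrid[0:420,0:560]; d=a['d'].ravel()
    n=cv2.undistortPoints(np.stack([u.ravel(),v.ravel()],1).astype(float)[:,None],a['K'],a['D'])[:,0]
    P=(np.c_[n[:,0],-n[:,1],-np.ones(len(n))]*d[:,None])@a['T'][:3,:3].T+a['T'][:3,3]
    R=np.hypot(P[:,0]-.557,P[:,1]-.011); col=a['p'].reshape(-1,3).astype(int)
    m=(d>0)&(R<.075)&(P[:,2]>.234)&(P[:,2]<.250); print('bar',m.sum(),P[m].mean(0).round(3) if m.any() else '',cv2.minAreaRect(P[m,:2].astype(np.float32)) if m.sum()>5 else '')
    b,g,rd=col.T; m=(d>0)&(R<.09)&(P[:,2]>.10)&(P[:,2]<.21)&(rd>90)&(g<.45*rd)&(abs(b-g)<25); print('red',m.sum(),P[m].mean(0).round(3) if m.any() else '', P[m][P[m][:,2]>.18].mean(0).round(3) if m.any() else '')
E
python3 - <<'E'
from h import *
print(r.get_state()['tool_pos'].round(4),r.get_state()['contact_force'].round(1))
bar('side','s4'); bar('top','t4')
E
```

```text
[ 0.5151 -0.0134  0.2286] [0.5 0.  0.3]
bar 381 [0.548 0.027 0.24 ] ((0.542889416217804, 0.01796484738588333), (0.11787404119968414, 0.03332989290356636), 43.58409118652344)
red 294 [0.5   0.042 0.156] [0.501 0.039 0.19 ]
bar 2 [0.588 0.053 0.243] 
red 0
```

It turned as planned: red is now at about 152° and needs 180°. Continuing the push.

Request:
step_arm(
  series=[
    [4,-4,0,0,0,0,1],
    [4,-4,0,0,0,0,1],
    [4,-3,0,0,0,0,1],
    [4,-3,0,0,0,0,1],
    [4,-2,0,0,0,0,1],
    [3,-1,0,0,0,0,1],
    [0,0,0,0,0,0,1],
  ],
)

```text
clock: 6.0
tool_pos: [0.5382, -0.0289, 0.2287]
eef_rot: [-0.0, 1.0, -0.0, 0.0]
contact_force: [-1.0, -0.5, 0.3]
opening: 0.002
finger_force: 0.4
```

```bash
python3 - <<'E'
from h import *
print(r.get_state()['tool_pos'].round(4),r.get_state()['contact_force'].round(1))
bar('side','s5')
E
```

```text
[ 0.5382 -0.0289  0.2287] [-1.  -0.5  0.3]
bar 465 [0.546 0.022 0.241] ((0.5451748967170715, 0.012670792639255524), (0.11333484947681427, 0.03662825748324394), 88.8236083984375)
red 275 [0.495 0.014 0.155] [0.496 0.013 0.189]
```

Red is at the front, within about 2 mm sideways. I'll back off and point at its top, at about (0.502, 0.011).

Request:
step_arm(
  series=[
    [-10,0,0,0,0,0,1],
    [-15,0,0,0,0,0,1],
    [-11,5,2,0,0,0,1],
    [0,15,0,0,0,0,1],
    [0,15,0,0,0,0,1],
    [0,5,0,0,0,0,1],
    [0,0,0,0,0,0,1],
    [0,0,0,0,0,0,1],
  ],
)

```text
clock: 6.85
tool_pos: [0.5017, 0.0111, 0.2308]
eef_rot: [-0.0, 1.0, -0.0, 0.0]
contact_force: [0.4, -0.8, 0.2]
opening: 0.008
finger_force: 0.0
```

```bash
python3 - <<'E'
from h import *
print(r.get_state()['tool_pos'].round(4),r.get_state()['contact_force'].round(1))
bar('side','s6')
cv2.imwrite('pics/c6.png',cv2.resize(cv2.imread('pics/s6.png')[170:330,170:350],(675,600),interpolation=2))
E
```

```text
[0.5017 0.0111 0.2308] [ 0.4 -0.8  0.2]
bar 236 [0.521 0.038 0.241] ((0.5217267870903015, 0.03693348169326782), (0.09619578719139099, 0.023279596120119095), 39.088233947753906)
red 269 [0.495 0.015 0.155] [0.495 0.014 0.19 ]
```

View pics/c6.png

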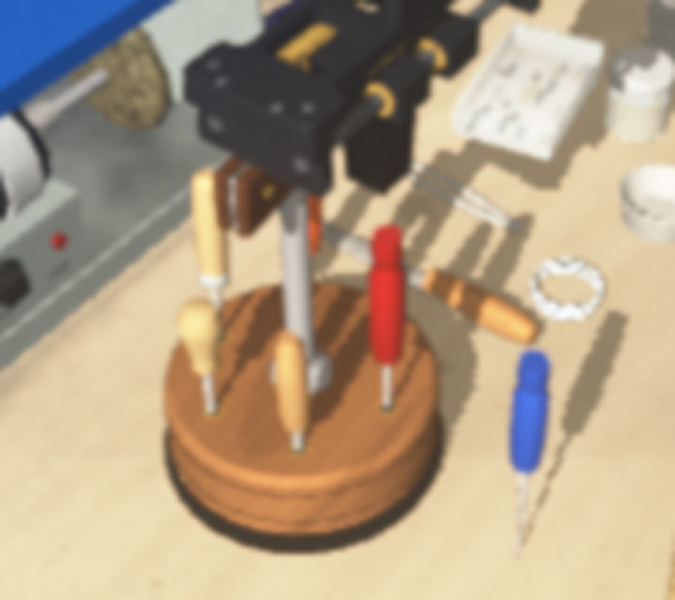

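The crop shows the shut fingertips at (380,180), just above the red handle's top at (388,232), with all the tools upright. I'll hold here for two seconds.

Request:
step_arm(
  series=[
    [0,0,0,0,0,0,1],
    [0,0,0,0,0,0,1],
    [0,0,0,0,0,0,1],
    [0,0,0,0,0,0,1],
    [0,0,0,0,0,0,1],
    [0,0,0,0,0,0,1],
    [0,0,0,0,0,0,1],
    [0,0,0,0,0,0,1],
    [0,0,0,0,0,0,1],
    [0,0,0,0,0,0,1],
    [0,0,0,0,0,0,1],
    [0,0,0,0,0,0,1],
    [0,0,0,0,0,0,1],
    [0,0,0,0,0,0,1],
    [0,0,0,0,0,0,1],
    [0,0,0,0,0,0,1],
    [0,0,0,0,0,0,1],
    [0,0,0,0,0,0,1],
    [0,0,0,0,0,0,1],
    [0,0,0,0,0,0,1],
  ],
)

```text
clock: 8.9
tool_pos: [0.5017, 0.0117, 0.2307]
eef_rot: [-0.001, 1.0, 0.0, -0.0]
contact_force: [0.9, 0.3, 0.3]
opening: 0.006
finger_force: 0.0
```

Request:
step_arm(
  series=[
    [0,0,0,0,0,0,1],
    [0,0,0,0,0,0,1],
    [0,0,0,0,0,0,1],
    [0,0,0,0,0,0,1],
    [0,0,0,0,0,0,1],
  ],
)

```text
clock: 9.4
tool_pos: [0.5017, 0.0117, 0.2307]
eef_rot: [-0.001, 1.0, 0.0, -0.0]
contact_force: [0.5, -0.1, -0.6]
opening: 0.005
finger_force: 0.0
```

```bash
python3 -c "
from plant import r
print(r.finish_job())"
```

```text
the job is handed in; nothing more can be done
None
```

I pushed the stand round by its T-handle until the red screwdriver was at the front, about 3 mm off centre by the camera, held the fingertips about 35 mm above its handle for over two seconds, and handed the job in at about 9.4 s; no verdict came back.

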